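Padlock the specimen box

ROBOT

A 6-joint arm with a two-finger parallel gripper is mounted at the origin on the work surface. World frame = base frame: x ahead of the robot, y to its left, z up, the work surface at z = 0. Lengths are in m, angles in rad, forces in N, time in s.
With the tool pointing down it reaches from about 0.35 to 0.775 m from the base axis. Payload 5.5 kg.
Tool frame: the origin (TCP) lies at the very end of the fingers, on their centre line; the grasp point (between the pads) lies env.hold_point_z behind it (env.hold_point_z is the distance from the TCP to the grasp point, in m); z points along the fingers, y is the line along which they close (so a half turn about z gives the same grasp; the last joint's range is limited). The gripper opens to 85 mm and grips with 20 to 120 N. Pads are 22 mm wide; open, the fingers measure 114 mm over their backs; the gripper's body (76 mm by 85 mm) begins 54 mm behind the grasp point. The pads swing forward as they close: fully open they stand 13 mm farther back than shut.
Start: joints at [1.134, 0.313, 0.046, 1.304, 0, 1.431], TCP at [0.168, 0.55, 0.231] pointing down, gripper open.
Joint ranges: [-2.76, 2.76], [-0.86, 1.69], [-1.03, 1.26], [-2.2, 2.34], [-1.47, 1.5], [-3.14, 3.14]. Speed limits (rad/s): [2.57, 2.57, 3.14, 3.14, 3.14, 3.14].

INTERFACE

Orientations are given as a unit quaternion [w, x, y, z].
In Python, from workcell import env gives the robot as it stands.
- The arm moves only by the tool carry_out, never from a script. Its argument "steps" is a list of rows, each a list of 3 entries, a list of its own where there are three numbers: the turn, a rotation vector about the tool's x, y, z in degrees, then the shift along the tool's x, y, z in cm, then the closure in counts, from 0 (fully open) to 255 (shut). A call has exactly 8 rows; each row is the pose to reach, as a shift and turn from the pose commanded when the call began, along the tool's axes at that moment; what a row does not reach only later rows make up. A row lasts 1/8 s, in which the tool goes at most 62.5 mm and 10.7 degrees, less where a joint would pass 70% of its speed; a pose out of reach is approached as far as the arm can. A call with a gripper value outside its range is refused whole. The fingers move at their own pace and stop on an object; "force" is the grip in N (left out, the last holds). Time passes only in rows, so rows that repeat a pose let the fingers close, or fill a call up. It gives the time, the measured TCP pose, the force, the opening and the grip force at its end, in the units of the state.
- env.get_state(): the state, without advancing time (a new reading comes with each control period).
- env.read_camera(name): name is "scene" or "side" or "wrist"; returns (picture, depth): 480x640x3 uint8, red, green, blue; 480x640 float32, m along the optical axis (not along the pixel's ray), 0 where there is no reading.
- env.get_calibration(name): a dict with "fx", "fy", "cx", "cy" (pixels), "origin" and "orientation" of the camera in the world. Camera axes: x right, y up, looking along -z (the intrinsics and any distortion apply to the point x, -y, -z); pixel columns grow to the right and rows downward; lengths in m; the calibration is good to about 2 mm. A picture is of the moment at which its call begins: read the wrist's pose just before it. get_calibration takes no time and is no camera call; for the wrist camera it gives the pose at the moment of the call.
- env.hand_in(): hands the job in; it is judged then, once.
The state is a dict: "clock": time; "joint_pos": joint angles; "qvel": joint speeds; "tau": joint torques, N m; "tcp_pos": TCP position; "orientation": TCP orientation; "wrist_force": force on the tool from outside, world axes, zero at the start; "ft_torque": the same for the moment, N m; "finger_gap": finger opening in m; "grip_force": force on a finger pad.
Only numpy, scipy, OpenCV 4.12 (cv2) and the standard library are available. Lean on these libraries where they do the work, as an engineer would, in place of code of your own. Each camera call takes 0.05 s, during which the arm holds its last target. There are 200 camera calls.

TASK

Lock up the specimen box for the courier: close its lid, swing the open padlock's shackle round, bring its free leg over the hole in the lid's ear (shifting the padlock a little if the hole is not in line), and press it gently down through both ears into the lock body until the pawl clicks and the shackle stays down by itself. Feel your way and do not force it on the ears or against the bench, keep the padlock standing, and leave the other things on the bench where they are.

Things in the scene. Friction and masses are not known exactly. Their poses are not given: they have to be found in the camera images.
- lid (a joint): hinge angle of the box's grey steel lid (rad): 0 = shut, its ear flat on the base's ear; it starts half open. Stiff hinge: the lid stays where it is left; pushing its middle down takes 2 to 6 N. Lid 152 mm (box x) by 203 mm (box y), 30 mm high. Hinge line along box y at box x = +75 mm, 50 mm above the bench; the ear side rises as it opens; when shut its flat top is 80 mm above the bench.
- box: grey steel specimen box, fixed to the bench; base 150 mm (x) by 200 mm (y) by 50 mm high, origin at the centre of its underside. Its -x axis points out of the front, where two level steel ears, 30 mm long and 2.5 mm thick, stick out: the base's (42 mm wide, top 50 mm above the bench) and the lid's (32 mm wide), which lies on it when the lid is shut (top 52.5 mm above the bench).
- ear_hole (a point): centre of the slot in the base's ear, at its top face: 50 mm above the bench, 16 mm before the box's front face; slot 14 mm (x) by 26 mm (y). The lid's ear has a 15 mm (x) by 12 mm (y) hole over this slot; as the old hinge has side play, that hole lies up to 6 mm to either side (along box y) and is found by eye or feel. Axes as the box.
- lock_center (a point): centre of the body of the laminated steel padlock, standing loose and upright on the bench before the box; body 54 mm (x) by 26 mm (y) by 45 mm high, this point 22.5 mm above the bench; some 0.45 kg in all. +x points roughly to the box. The 10.5 mm hole for the free leg is in its top at x = +17 mm, up to 3 mm off the slot's middle; the fixed leg stands at x = -17 mm. Carry it by the shackle.
- shackle (a joint): depth of the shackle (m): 0 = up (start). A spring lifts it with 2 N (up) to 5 N (down). The tip meets the lid ear's top at about 0.0005 and the lock's body at 0.008; from 0.008 to 0.014 on the pawl resists, some 15 N in all, then clicks and gives way. Locks differ: click at 0.0158 to 0.021, firm bottom 1.2 mm deeper; unclicked it springs up. Over 28 N on the bench or 15 N on the box harms it.
- bow (a joint): angle of the shackle about its fixed leg (rad): 0 = in line with the lock, free leg over the hole in the body; turns freely both ways (2.2 rad each), positive = anticlockwise seen from above. It starts swung out to one side.
- bow_top (a point): top of the round bend of the shackle, midway between the legs: 104 mm above the bench when up, 82 to 87 mm when home. Round steel bar of 9 mm diameter, legs 34 mm apart between centres. +x points from the fixed leg (x = -17 mm) to the free leg (x = +17 mm), z up, y across the flat of the shackle. Under the bar it is open down to the ears.
- toe_tip (a point): lower end of the shackle's free leg, tapered from 9 mm to 6.6 mm in its last 2.5 mm; 51 mm below point bow_top and 17 mm along its +x, so 53 mm above the bench when the shackle is up. Axes as bow_top.
- tube_rack: clear rack of capped sample tubes, 96 by 172 by 92 mm high, not to be disturbed; origin at its underside.
- pump_bottle: amber pump bottle, 64 mm across, 194 mm high, not to be disturbed; origin at its underside.
- tip_box: white and yellow box, 88 by 128 by 66 mm, not to be disturbed; origin at its underside.
- lock_key: small brass key lying flat, 54 by 24 by 4 mm, not to be disturbed; origin under its middle.
Mind the look-alikes: they are no part of the job. What is meant by the part that bears lock_center is not orange, pink or red, and is the larger of those in its own colour.

How it is judged:
On the way, in this order (a step that is already met when the one before it is completed fails the run):
1. the lid is shut (value of joint lid below 0.03 rad), for 0.2 s.
2. the shackle is pressed home in line, its free leg through both ears (value of joint lid below 0.03 rad and value of joint shackle above 0.014 m and value of joint bow between -0.1 and 0.1 rad and horizontal distance between toe_tip and ear_hole below 0.012 m), for 0.2 s.
At the end, for the whole second after the job is handed in: The lid is shut (under 0.03 rad), the shackle is in line (within 0.1 rad) and, let go, stays down by itself at least 14 mm, its free leg through both ears (tip within 12 mm of the slot's axis), and the padlock stands upright (within 0.1 rad) (all of step 2 and angle between lock_center's own z axis and vertical below 0.1 rad); the robot touches nothing.
It fails at once if the padlock is pressed into the bench with more than 28 N (contact force between padlock and table above 28 N).
It fails at once if the padlock or its shackle is forced against the box or its ears with more than 15 N (contact force between padlock and box above 15 N).
It fails at once if the padlock is knocked over (angle between lock_center's own z axis and vertical above 0.4 rad).
It fails at once if a bystander is pushed more than 20 mm (distance of any of tube_rack, pump_bottle, tip_box, lock_key from where it was at the start of the episode above 0.02 m).
It also fails if it takes over 72 s, if anything falls off the work surface, if the arm or the gripper's body presses on something with over 40 N, if the wrist force passes 120 N, or if a joint passes its speed limit or range.

## Working session

There is one attempt and no reset: what is moved stays moved. The work goes in short steps, Python scripts to look and compute and a tool call to move; the robot and the scene stay as the last step left them, time stands still between calls to the robot, and variables do not carry over. Pictures are saved under pics/ and viewed, at most 10 in all, crops included, and the job is handed in when it is done.

Besides the shell and the picture viewer there is one more tool, called as a command line: name --argument value ..., lists and objects as JSON in quotes. carry_out: Moves the arm, as the interface text tells. Its arguments: {"type":"object","properties":{"steps":{"type":"array","items":{"type":"array"}},"force":{"type":"number"}},"required":["steps"]}

```bash
mkdir -p pics; cat > h.py <<'E'
import numpy as np, cv2
from scipy.spatial.transform import Rotation as R
from workcell import env
def q(o): return R.from_quat([o[1],o[2],o[3],o[0]])
def shot(name,fn):
    c=env.get_calibration(name); p,d=env.read_camera(name)
    cv2.imwrite('pics/'+fn+'.png',p[:,:,::-1]); np.savez('pics/'+fn+'.npz',p=p,d=d,o=np.array(c['origin']),q=np.array(c['orientation']),k=[c['fx'],c['fy'],c['cx'],c['cy']])
    return c
def ray(fn,u,v):
    z=np.load('pics/'+fn+'.npz'); fx,fy,cx,cy=z['k']
    return z['o'], q(z['q']).apply([(u-cx)/fx,-(v-cy)/fy,-1.]), z['d']
def pt(fn,u,v):
    o,r,d=ray(fn,u,v); return (o+r*d[int(round(v)),int(round(u))]).round(4)
def atz(fn,u,v,h):
    o,r,d=ray(fn,u,v); return (o+r*(h-o[2])/r[2]).round(4)
def cloud(fn):
    z=np.load('pics/'+fn+'.npz'); fx,fy,cx,cy=z['k']; v,u=np.mgrid[:480,:640]
    return z['o']+q(z['q']).apply(np.stack([(u-cx)/fx,-(v-cy)/fy,-np.ones_like(u)],-1).reshape(-1,3)*z['d'].reshape(-1,1)).reshape(-1,3), z['d'].ravel()>0
def totool(p):  # world point (TCP target) -> shift in tool axes, cm
    s=env.get_state(); return (q(s['orientation']).inv().apply(np.array(p)-s['tcp_pos'])*100).round(2)
E
python3 - <<'E'
from h import *
for n in ['scene','side']:
    c=shot(n,n+'0'); print(n,c)
a=[cv2.imread(f'pics/{n}0.png') for n in ['scene','side']]
print(env.get_state(), env.hold_point_z)
E
```

```text
scene {'fx': 464.00277288908507, 'fy': 464.00277288908507, 'cx': 318.2790915961643, 'cy': 252.31550673014067, 'origin': array([ 1.19105166, -0.33449647,  0.94055328]), 'orientation': array([0.80733557, 0.29953628, 0.17047706, 0.47898316])}
side {'fx': 548.2153171697231, 'fy': 548.2153171697231, 'cx': 320.7145318515739, 'cy': 238.7173512123679, 'origin': array([ 0.12812226, -0.59330768,  0.79471589]), 'orientation': array([ 0.87263518,  0.3848839 , -0.11384854, -0.27822785])}
{'clock': 0.1, 'joint_pos': array([ 1.13437722e+00,  3.13917914e-01,  4.51003253e-02,  1.30358322e+00,
       -5.03868453e-06,  1.43119952e+00]), 'qvel': array([-6.24752851e-04, -2.22388357e-03,  2.79021242e-03,  3.38324006e-04,
       -2.45682938e-03, -1.62074424e-05]), 'tau': array([ 2.94290170e-03, -4.81727314e+01,  2.99242920e+01,  1.28238936e-02,
       -3.89845195e-05, -3.32639239e-06]), 'tcp_pos': array([0.16799703, 0.54944649, 0.2305054 ]), 'orientation': array([-2.25455890e-04,  1.47866884e-01,  9.89006947e-01, -7.69915895e-04]), 'wrist_force': array([0.21406227, 0.00826026, 0.10740979]), 'ft_torque': array([ 0.03158529, -0.01681726,  0.00429598]), 'grip_force': 0.0, 'finger_gap': 0.08507181565319492} 0.0187
```

View pics/scene0.png

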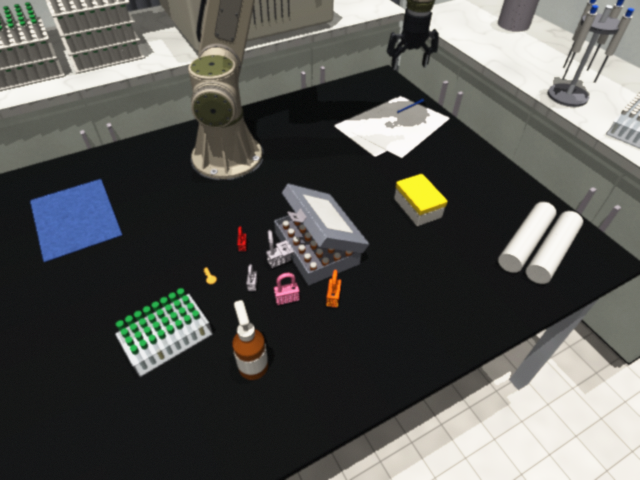

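View pics/side0.png

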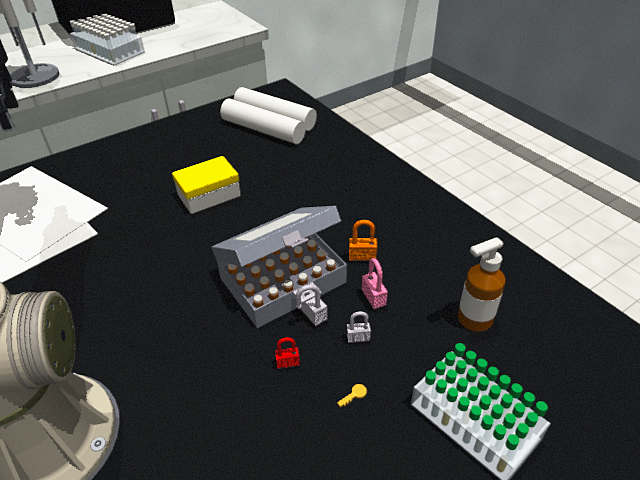

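The scene shows the box with its lid half open. The large silver lock is at scene (279,250) and side (312,303); the smaller silver decoy is at side (358,327). Next I'll enlarge both views.

```bash
python3 - <<'E'
from h import *
a=cv2.imread('pics/side0.png')[195:365,200:400]; b=cv2.imread('pics/scene0.png')[175:305,225:385]
a=cv2.resize(a,(600,510),interpolation=cv2.INTER_CUBIC)
cv2.imwrite('pics/c1.png',a)
for u,v in [(257,321),(347,274),(346,262),(258,307),(312,303),(316,310),(342,210),(212,248)]: print('side',u,v,pt('side0',u,v))
for n in ['scene0','side0']:
    P,m=cloud(n); z=P[:,2]
    z0=np.load('pics/'+n+'.npz')['p'].reshape(-1,3)
    m&=(z>0.008)&(z<.3)&(P[:,0]>.25)&(P[:,0]<.9)&(abs(P[:,1])<.4)
    im=np.zeros((450,480),np.float32)
    H=np.zeros((260,320),np.uint8)
    ix=((P[m][:,0]-.25)/.0025).astype(int); iy=((P[m][:,1]+.4)/.0025).astype(int)
    np.maximum.at(H,(ix.clip(0,259),iy),(z[m]*1000).clip(0,255).astype(np.uint8))
    n_,l,s,c=cv2.connectedComponentsWithStats(cv2.dilate((H>0).astype(np.uint8),np.ones((3,3))))
    for i in range(1,n_):
        if s[i,4]>30: print(n,'c',(.25+c[i][1]*.0025).round(3),(-.4+c[i][0]*.0025).round(3),'x',.25+s[i,1]*.0025,.25+(s[i,1]+s[i,3])*.0025,'y',-.4+s[i,0]*.0025,-.4+(s[i,0]+s[i,2])*.0025,'zmax',H[l==i].max())
E
```

```text
side 257 321 [ 0.3828 -0.0083  0.0184]
side 347 274 [0.5945 0.0032 0.0011]
side 346 262 [0.6128 0.0309 0.0017]
side 258 307 [ 0.3887 -0.008   0.0528]
side 312 303 [ 0.4748 -0.0504  0.045 ]
side 316 310 [ 0.472  -0.067   0.0438]
side 342 210 [0.7063 0.1703 0.    ]
side 212 248 [0.3835 0.1536 0.0746]
scene0 c 0.387 -0.11 x 0.3675 0.41000000000000003 y -0.1275 -0.08750000000000002 zmax 74
scene0 c 0.483 0.062 x 0.375 0.595 y -0.07750000000000001 0.16249999999999998 zmax 165
scene0 c 0.486 0.372 x 0.41500000000000004 0.5549999999999999 y 0.3425 0.4 zmax 70
scene0 c 0.517 -0.138 x 0.4975 0.54 y -0.15750000000000003 -0.11499999999999999 zmax 74
scene0 c 0.561 -0.34 x 0.5 0.62 y -0.4 -0.27 zmax 96
scene0 c 0.595 -0.082 x 0.5725 0.6174999999999999 y -0.11249999999999999 -0.04750000000000004 zmax 104
scene0 c 0.646 0.018 x 0.6125 0.6799999999999999 y -0.010000000000000009 0.05249999999999999 zmax 105
scene0 c 0.716 -0.226 x 0.6699999999999999 0.755 y -0.26 -0.19000000000000003 zmax 197
side0 c 0.382 -0.108 x 0.36 0.4075 y -0.1275 -0.08500000000000002 zmax 74
side0 c 0.481 0.065 x 0.375 0.5925 y -0.07750000000000001 0.16500000000000004 zmax 166
side0 c 0.483 0.372 x 0.41500000000000004 0.55 y 0.345 0.4 zmax 72
side0 c 0.512 -0.136 x 0.49 0.54 y -0.15750000000000003 -0.11249999999999999 zmax 76
side0 c 0.557 -0.341 x 0.4975 0.62 y -0.4 -0.2675 zmax 96
side0 c 0.591 -0.081 x 0.5700000000000001 0.615 y -0.11249999999999999 -0.04500000000000004 zmax 105
side0 c 0.643 0.019 x 0.6125 0.6799999999999999 y -0.010000000000000009 0.04999999999999999 zmax 106
side0 c 0.706 -0.227 x 0.6675 0.7475 y -0.26 -0.18750000000000003 zmax 197
```

View pics/c1.png

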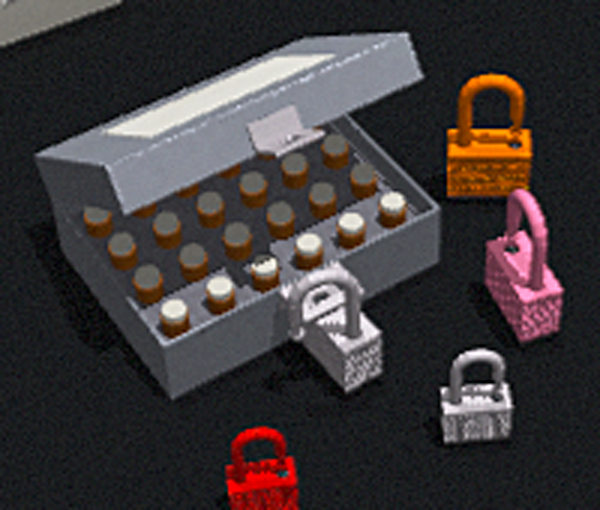

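```bash
python3 - <<'E'
from h import *
for u,v,h in [(256.7,327.7,0),(345.7,282.3,0),(254.5,311.3,.05),(346.7,264.5,.05)]: print(u,v,atz('side0',u,v,h))
A=atz('side0',254.5,311.3,.05);B=atz('side0',346.7,264.5,.05);d=B-A;print(np.linalg.norm(d),np.degrees(np.arctan2(d[1],d[0])))
# box fit using clouds: lid plane & lock points
for n in ['side0','scene0']:
    P,m=cloud(n)
    Q=P[m]; 
    s=(abs(Q[:,0]-.475)<.05)&(abs(Q[:,1]+.055)<.05)&(Q[:,2]>.056)
    print(n); L=Q[s]; print(L[np.argsort(-L[:,2])].round(3)[::4][:40].tolist())
    s=(Q[:,2]>.036)&(Q[:,2]<.049)&(abs(Q[:,0]-.475)<.05)&(abs(Q[:,1]+.065)<.035); T=Q[s]; print(len(T),T.mean(0),cv2.minAreaRect(T[:,:2].astype(np.float32)))
    # lid plane: z>0.09
    s=(Q[:,2]>.085)&(Q[:,2]<.18)&(Q[:,0]>.37)&(Q[:,0]<.6)&(Q[:,1]>0)&(Q[:,1]<.2); T=Q[s]; 
    print(len(T), T[T[:,2].argsort()[-8:]].round(3).tolist())
    best=0; rng=np.random.default_rng(0)
    for _ in range(500):
        a=T[rng.choice(len(T),3,False)]; nn=np.cross(a[1]-a[0],a[2]-a[0]); nn/=np.linalg.norm(nn)+1e-12
        k=(abs((T-a[0])@nn)<.002)
        if k.sum()>best and abs(nn[2])>.5: best=k.sum(); I=T[k]
    c=I.mean(0); nn=np.linalg.svd(I-c)[2][2]; nn*=np.sign(nn[2]); print('lidplane',best,c,nn,'tilt',np.arccos(nn[2]),'dir',np.degrees(np.arctan2(nn[1],nn[0])))
E
```

```text
256.7 327.7 [ 0.3805 -0.0075  0.    ]
345.7 282.3 [ 0.5795 -0.0125  0.    ]
254.5 311.3 [ 0.3797 -0.0107  0.05  ]
346.7 264.5 [ 0.5803 -0.0133  0.05  ]
0.2006168487440674 -0.742575701788293
side0
[[0.497, -0.008, 0.16], [0.467, -0.006, 0.158], [0.491, -0.008, 0.158], [0.487, -0.007, 0.158], [0.472, -0.005, 0.157], [0.484, -0.006, 0.156], [0.472, -0.006, 0.155], [0.465, -0.055, 0.106], [0.462, -0.054, 0.105], [0.458, -0.054, 0.104], [0.463, -0.055, 0.104], [0.468, -0.058, 0.104], [0.455, -0.051, 0.103], [0.459, -0.059, 0.103], [0.466, -0.06, 0.102], [0.467, -0.055, 0.102], [0.469, -0.059, 0.102], [0.455, -0.054, 0.101], [0.462, -0.059, 0.101], [0.465, -0.061, 0.1], [0.457, -0.057, 0.1], [0.452, -0.05, 0.1], [0.475, -0.064, 0.099], [0.447, -0.055, 0.099], [0.45, -0.054, 0.099], [0.455, -0.057, 0.099], [0.466, -0.062, 0.098], [0.471, -0.061, 0.097], [0.466, -0.057, 0.097], [0.478, -0.06, 0.096], [0.472, -0.063, 0.096], [0.45, -0.056, 0.095], [0.471, -0.061, 0.095], [0.452, -0.055, 0.094], [0.446, -0.055, 0.093], [0.445, -0.048, 0.092], [0.474, -0.065, 0.091], [0.473, -0.061, 0.091], [0.
[... 906 characters left out ...]
, -0.066, 0.091], [0.484, -0.065, 0.087], [0.482, -0.067, 0.083], [0.48, -0.064, 0.08], [0.482, -0.068, 0.075], [0.484, -0.06, 0.074], [0.479, -0.067, 0.069], [0.482, -0.063, 0.065], [0.476, -0.066, 0.062], [0.483, -0.061, 0.058]]
136 [ 0.48166518 -0.05471779  0.04390834] ((0.47802096605300903, -0.052261605858802795), (0.04334184154868126, 0.043357882648706436), 88.79383087158203)
2709 [[0.5, 0.032, 0.163], [0.458, 0.032, 0.163], [0.485, 0.032, 0.163], [0.545, 0.032, 0.163], [0.508, 0.031, 0.163], [0.512, 0.031, 0.164], [0.577, 0.029, 0.165], [0.428, 0.032, 0.165]]
lidplane 1682 [0.49159729 0.08214522 0.12666864] [0.01155808 0.57655964 0.81697331] tilt 0.614653507864885 dir 88.85156661017577
```

Box: front centre is about (0.480, -0.012) and its -x axis points along world -y. The lid is at about 0.615 rad. Lock: fixed leg near (0.482, -0.065), bow swung out about +1.1 rad. I'll close the lid first, with the fingers shut, pushing at y≈0.05.

carry_out --steps '[[[0,0,0],[-5,-4.5,0],255],[[0,0,0],[-10,-9,0.5],255],[[0,0,0],[-14,-12.5,1],255],[[0,0,0],[-18,-16,1],255],[[0,0,0],[-22,-19.5,1.5],255],[[0,0,0],[-26,-23,2],255],[[0,0,0],[-30,-26,2],255],[[0,0,0],[-34,-29.5,2],255]]'

```text
clock: 1.1
tcp_pos: [0.4076, 0.1669, 0.2111]
orientation: [-0.0, 0.148, 0.989, 0.0]
wrist_force: [-0.2, 0.3, -0.0]
finger_gap: 0.0001
grip_force: 0.0
```

carry_out --steps '[[[0,0,0],[-4,-3.5,0],255],[[0,0,0],[-8,-7,0],255],[[0,0,0],[-10.5,-9,1],255],[[0,0,0],[-10.5,-9,3],255],[[0,0,0],[-10.5,-9,5],255],[[0,0,0],[-10.5,-9,6.5],255],[[0,0,0],[-10.5,-9,8],255],[[0,0,0],[-10.5,-9,8.5],255]]'

```text
clock: 2.1
tcp_pos: [0.4808, 0.0517, 0.1256]
orientation: [-0.0, 0.148, 0.989, -0.0]
wrist_force: [-0.6, -0.4, 2.6]
finger_gap: 0.0
grip_force: 1.1
```

carry_out --steps '[[[0,0,0],[0,0,1],255],[[0,0,0],[0,0,2],255],[[0,0,0],[0,0,3],255],[[0,0,0],[0,0,3.8],255],[[0,0,0],[0,0,4.2],255],[[0,0,0],[0,0,4.4],255],[[0,0,0],[0,0,4.5],255],[[0,0,0],[0,0,4.6],255]]'

```text
clock: 3.1
tcp_pos: [0.4811, 0.0516, 0.0804]
orientation: [0.0, 0.148, 0.989, 0.0]
wrist_force: [0.4, -1.8, 3.0]
finger_gap: -0.0003
grip_force: 1.1
```

carry_out --steps '[[[0,0,0],[0,0,0.1],255],[[0,0,0],[0,0,0.15],255],[[0,0,0],[0,0,0.2],255],[[0,0,0],[0,0,0.25],255],[[0,0,0],[0,0,0.25],255],[[0,0,0],[0,0,0.25],255],[[0,0,0],[0,0,0.25],255],[[0,0,0],[0,0,0.25],255]]'

```text
clock: 4.1
tcp_pos: [0.4815, 0.0513, 0.0786]
orientation: [0.001, 0.148, 0.989, -0.0]
wrist_force: [-2.6, -2.2, 8.9]
finger_gap: 0.0003
grip_force: 4.2
```

carry_out --steps '[[[0,0,0],[0,0,-3],255],[[0,0,0],[0,0,-7],255],[[0,0,0],[0,-3,-10],0],[[0,0,0],[-1,-6,-12],0],[[0,0,0],[-1.8,-9.9,-12.5],0],[[0,0,0],[-1.8,-9.9,-12.5],0],[[0,0,0],[-1.8,-9.9,-12.5],0],[[0,0,0],[-1.8,-9.9,-12.5],0]]'

```text
clock: 5.1
tcp_pos: [0.4691, -0.0473, 0.2023]
orientation: [-0.001, 0.147, 0.989, 0.0]
wrist_force: [0.1, -0.3, 0.4]
finger_gap: 0.0853
grip_force: 0.0
```

```bash
python3 - <<'E'
from h import *
c=shot('wrist','w1'); shot('side','s1'); print(c, env.get_state()['tcp_pos'],env.get_state()['joint_pos'],env.get_state()['wrist_force'])
a=cv2.imread('pics/s1.png')[200:350,220:400]
cv2.imwrite('pics/s1c.png',cv2.resize(a,(720,600),interpolation=cv2.INTER_CUBIC))
P,m=cloud('s1'); Q=P[m]
s=(Q[:,0]>.39)&(Q[:,0]<.57)&(Q[:,1]>0.0)&(Q[:,1]<.13)&(Q[:,2]<.1)&(Q[:,2]>.07); T=Q[s]
print('lid slope', np.linalg.lstsq(np.c_[T[:,1],np.ones(len(T))],T[:,2],rcond=None)[0], T[:,2].mean())
E
```

```text
{'fx': 342.17250972330277, 'fy': 342.17250972330277, 'cx': 320.77959350341735, 'cy': 242.86559357703874, 'origin': array([ 0.39904572, -0.02683699,  0.34455441]), 'orientation': array([ 0.79549144, -0.1160326 , -0.08525157,  0.5886102 ])} [ 0.46921429 -0.04737316  0.20240677] [-2.71324639e-01  1.26220691e-01 -2.64295446e-01  1.18110040e+00
  3.76495005e-04  2.39431894e-02] [ 0.2299374  -0.33242337  0.4176092 ]
lid slope [0.00300247 0.08052565] 0.08071267543203114
```

View pics/w1.png

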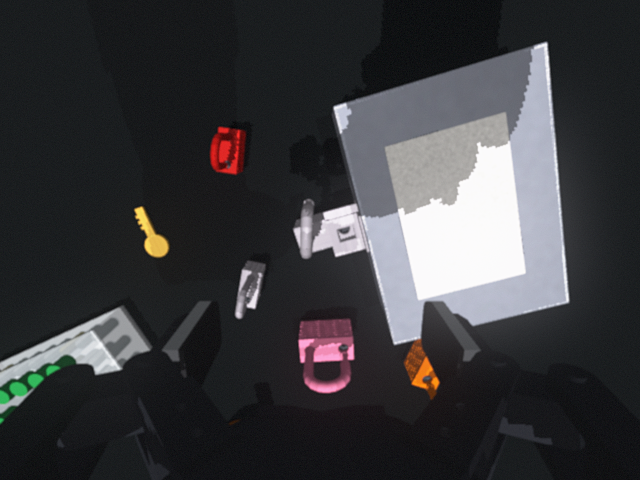

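The lid is shut (level at about 0.0807). The wrist view shows the lid ear with its hole near (346,233) and the shackle at (307,228). I'll enlarge that area.

```bash
python3 - <<'E'
from h import *
a=cv2.imread('pics/w1.png')[188:268,285:385]
cv2.imwrite('pics/w1c.png',cv2.resize(a,(800,640),interpolation=cv2.INTER_CUBIC)[:600])
# lid corners at z=.08
for u,v in [(333,106),(393,343),(569,301),(547,43)]: print(atz('w1',u,v,.08))
E
```

```text
[ 0.3783 -0.0116  0.08  ]
[ 0.5811 -0.0161  0.08  ]
[0.585  0.1364 0.08  ]
[0.3826 0.1404 0.08  ]
```

View pics/w1c.png

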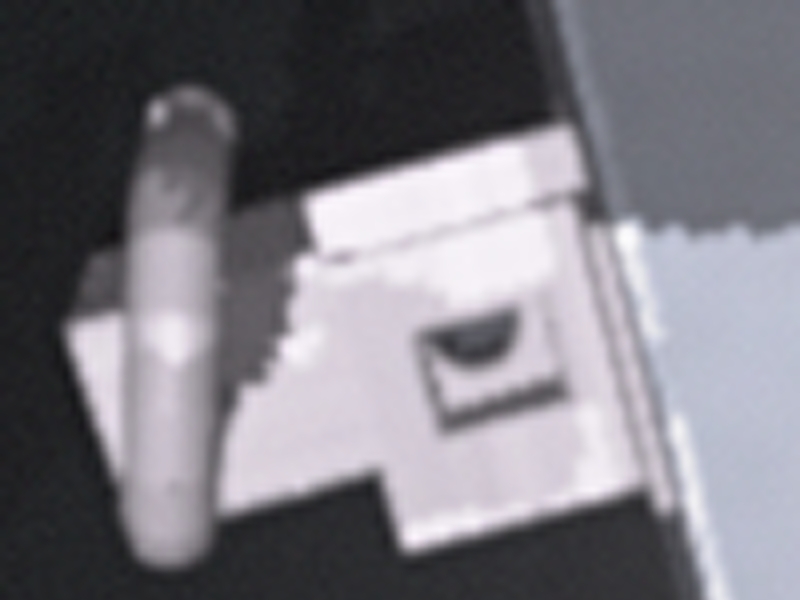

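```bash
python3 - <<'E'
from h import *
f=lambda u,v,h:atz('w1',285+u/8,188+v/8,h)
for n,u,v,h in [('lidhole c',495,362,.0525),('c1',415,325,.0525),('c2',545,300,.0525),('c3',570,395,.0525),('c4',445,430,.0525),
 ('bodyhole c',475,318,.045),('bh left',432,320,.045),('bh right',520,312,.045),('bh bottom',477,365,.045),
 ('base ear UL',303,205,.05),('base ear UR',575,128,.05),('lid ear L1',325,262,.0525),('lid ear L2',575,195,.0525),('earR1',400,550,.0525),('earR2',640,490,.0525),
 ('body left',65,325,.045),('body end R?',125,500,.045),('body edge',220,520,.045),('body edge2',380,470,.045),('body UL',95,250,.045),('body edge up',290,195,.045),
 ('bow top mid',175,330,.104),('bow end fixed',170,525,.09),('bow end free',190,110,.09)]: print(n,f(u,v,h)[:2])
P,m=cloud('w1');Q=P[m]; s=(Q[:,2]>.09)&(Q[:,2]<.112)&(Q[:,1]<-.03)&(Q[:,1]>-.09)&(abs(Q[:,0]-.465)<.04);T=Q[s];print(len(T),T.mean(0),T[T[:,0].argmin()],T[T[:,0].argmax()],T[:,2].max())
T=Q[(Q[:,2]>.101)&(Q[:,2]<.112)&(Q[:,1]<-.03)&(Q[:,1]>-.09)&(abs(Q[:,0]-.465)<.04)];print(len(T),T.mean(0))
print(env.get_calibration('wrist')['origin'])
E
```

```text
lidhole c [ 0.4803 -0.0279]
c1 [ 0.4736 -0.0351]
c2 [ 0.4751 -0.0207]
c3 [ 0.4863 -0.021 ]
c4 [ 0.4862 -0.0353]
bodyhole c [ 0.4767 -0.0287]
bh left [ 0.4756 -0.0334]
bh right [ 0.4776 -0.0236]
bh bottom [ 0.4821 -0.0299]
base ear UL [ 0.4577 -0.0432]
base ear UR [ 0.4582 -0.0124]
lid ear L1 [ 0.464  -0.0426]
lid ear L2 [ 0.4648 -0.0145]
earR1 [ 0.4982 -0.0441]
earR2 [ 0.4993 -0.0164]
body left [ 0.464  -0.0731]
body end R? [ 0.4857 -0.073 ]
body edge [ 0.4912 -0.0633]
body edge2 [ 0.4908 -0.044 ]
body UL [ 0.4568 -0.0672]
body edge up [ 0.4572 -0.0445]
bow top mid [ 0.4546 -0.0546]
bow end fixed [ 0.4764 -0.0627]
bow end free [ 0.438  -0.0484]
564 [ 0.45805142 -0.05680393  0.0990415 ] [ 0.44165213 -0.05255509  0.09006842] [ 0.47934124 -0.06213964  0.09045758] 0.10435468138511442
211 [ 0.46028201 -0.05758127  0.10229796]
[ 0.39912763 -0.02687859  0.34467125]
```

Estimates:
- Lid hole: about (0.4805, -0.028).
- Body hole: about (0.477, -0.029), so the lock must shift about +3.5 mm in x.
- Bow top: about (0.460, -0.057), with the bow heading about 163°, so the tool yaw already fits.

Next I'll grasp the bow.

carry_out --steps '[[[0,0,0],[0.6,-1.2,3],0],[[0,0,0],[0.6,-1.2,7],0],[[0,0,0],[0.6,-1.2,10],0],[[0,0,0],[0.6,-1.2,11.5],0],[[0,0,0],[0.6,-1.2,12],0],[[0,0,0],[0.6,-1.2,12],150],[[0,0,0],[0.6,-1.2,12],200],[[0,0,0],[0.6,-1.2,12],255]]' --force 20

```text
clock: 6.2
tcp_pos: [0.4608, -0.0582, 0.0835]
orientation: [0.001, 0.148, 0.989, -0.0]
wrist_force: [-0.5, 0.5, -0.0]
finger_gap: 0.032
grip_force: 0.0
```

```bash
python3 - <<'E'
from h import *
s=env.get_state(); print(s['tcp_pos'],s['orientation'],s['wrist_force'],s['ft_torque'],s['finger_gap'],s['joint_pos'])
shot('wrist','w2'); shot('side','s2')
a=cv2.imread('pics/w2.png')[90:390,120:520]; b=cv2.imread('pics/s2.png')[255:355,260:380]
cv2.imwrite('pics/m2.png',np.hstack([cv2.resize(a,(480,360)),cv2.resize(b,(320,360),interpolation=cv2.INTER_CUBIC)]))
E
```

```text
[ 0.46076418 -0.05819441  0.0835209 ] [ 7.52614552e-04  1.47799275e-01  9.89017090e-01 -6.29528672e-05] [-0.47548622  0.45305352 -0.01436428] [ 0.02957528  0.02668549 -0.03283433] 0.031964954670829944 [-2.98820562e-01  2.03832280e-01 -4.83223311e-01  8.82233642e-01
  1.01166722e-04 -2.13492502e-03]
```

View pics/m2.png

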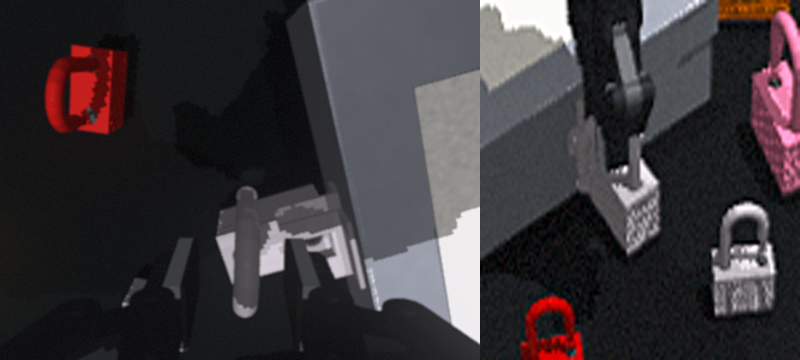

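The bow is between the half-closed fingers, so I'll finish closing.

carry_out --steps '[[[0,0,0],[0,0,0],255],[[0,0,0],[0,0,0],255],[[0,0,0],[0,0,0],255],[[0,0,0],[0,0,0],255],[[0,0,0],[0,0,0],255],[[0,0,0],[0,0,0],255],[[0,0,0],[0,0,0],255],[[0,0,0],[0,0,0],255]]' --force 40

```text
clock: 7.3
tcp_pos: [0.4602, -0.0581, 0.0828]
orientation: [0.0, 0.148, 0.989, 0.0]
wrist_force: [1.2, 1.9, 0.5]
finger_gap: 0.0076
grip_force: 39.0
```

Bow gripped (top agrees with a fixed leg near (0.4765, -0.063)). I'll swing it clockwise 73° about the fixed leg, lifting very slightly so the toe clears the lid ear.

carry_out --steps '[[[0,0,9],[-0.02,0.27,-0.05],255],[[0,0,18],[-0.08,0.53,-0.05],255],[[0,0,27],[-0.19,0.77,-0.05],255],[[0,0,36],[-0.32,1.0,-0.05],255],[[0,0,45],[-0.5,1.2,-0.05],255],[[0,0,54],[-0.7,1.38,-0.05],255],[[0,0,63],[-0.93,1.51,-0.05],255],[[0,0,73],[-1.2,1.63,-0.05],255]]'

```text
clock: 8.3
tcp_pos: [0.4766, -0.046, 0.0833]
orientation: [0.0, 0.709, 0.705, 0.0]
wrist_force: [1.6, 0.9, 1.7]
finger_gap: 0.0079
grip_force: 39.0
```

```bash
python3 - <<'E'
from h import *
s=env.get_state(); print(s['tcp_pos'],s['orientation'],s['wrist_force'],s['ft_torque'],s['finger_gap'],s['joint_pos'],q(s['orientation']).as_matrix()[:,:2])
shot('wrist','w3'); shot('side','s3'); shot('scene','c3')
a=cv2.imread('pics/w3.png')[120:400,170:490]; b=cv2.imread('pics/s3.png')[260:340,270:350]; c=cv2.imread('pics/c3.png')[210:290,240:320]
f=lambda x:cv2.resize(x,(400,400),interpolation=cv2.INTER_CUBIC)
r=np.hstack([f(b),f(c)]); cv2.imwrite('pics/m3.png',r)
cv2.imwrite('pics/w3c.png',cv2.resize(a,(640,560),interpolation=cv2.INTER_CUBIC))
E
```

```text
[ 0.47657167 -0.04601388  0.08326887] [8.07458935e-05 7.09119975e-01 7.05087833e-01 4.72267094e-05] [1.61651359 0.89533419 1.71257856] [ 0.21568556 -0.31615913 -0.03191816] 0.007896346285114278 [-2.64130119e-01  2.30488990e-01 -4.48836523e-01  8.91283730e-01
  9.55803541e-07  1.31236853e+00] [[ 5.70229107e-03  9.99983725e-01]
 [ 9.99983741e-01 -5.70228250e-03]
 [-4.68870882e-05  1.81115008e-04]]
```

View pics/m3.png

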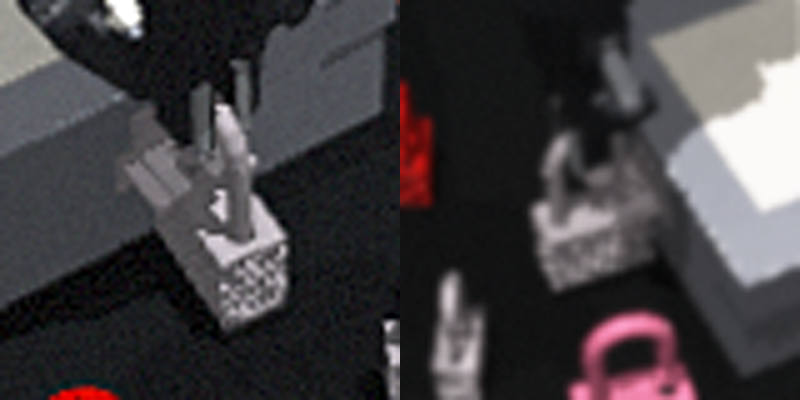

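View pics/w3c.png

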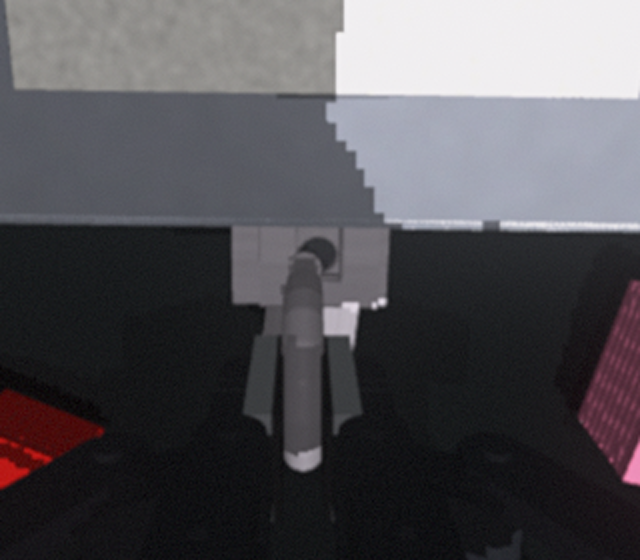

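```bash
python3 - <<'E'
from h import *
f=lambda u,v,h:atz('w3',170+u/2,120+v/2,h)
for n,u,v,h in [('bodyhole',320,252,.045),('lidhole R',342,250,.0525),('lidhole R base',340,275,.0525),('lidhole L?',299,235,.0525),('bow',303,340,.1),('lidear L',260,240,.0525),('base L',231,300,.05),('base R',388,300,.05),('body L',265,320,.045),('body R',358,320,.045),('fixed end',303,458,.09)]: print(n,f(u,v,h))
a=cv2.imread('pics/w3.png')[220:285,275:375]
a=cv2.convertScaleAbs(a,alpha=1.8)
cv2.imwrite('pics/w3d.png',cv2.resize(a,(800,520),interpolation=cv2.INTER_CUBIC))
E
```

```text
bodyhole [ 0.4811 -0.0298  0.045 ]
lidhole R [ 0.4867 -0.027   0.0525]
lidhole R base [ 0.4862 -0.0339  0.0525]
lidhole L? [ 0.4754 -0.0228  0.0525]
bow [ 0.4763 -0.0311  0.1   ]
lidear L [ 0.4651 -0.0241  0.0525]
base L [ 0.4566 -0.0419  0.05  ]
base R [ 0.4996 -0.0422  0.05  ]
body L [ 0.4654 -0.05    0.045 ]
body R [ 0.4919 -0.0501  0.045 ]
fixed end [ 0.4761 -0.065   0.09  ]
```

View pics/w3d.png

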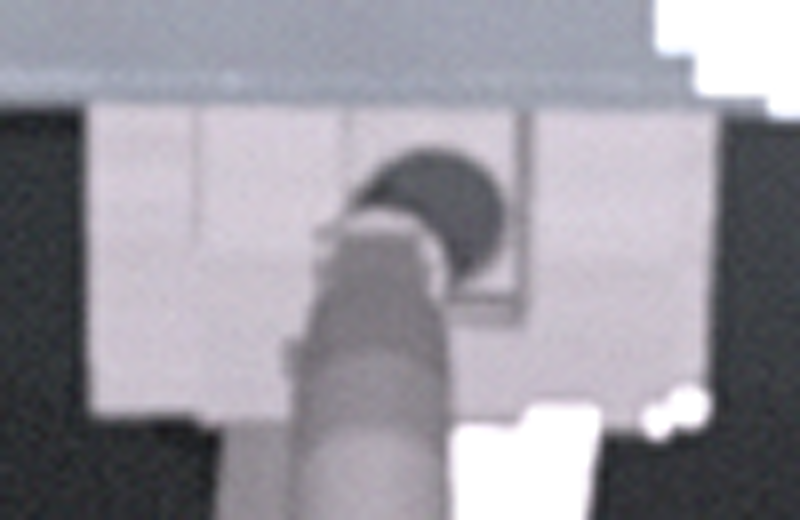

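The wrist view shows the body hole (crop (435,220), x≈0.481) already centred under the lid hole (x from 347 to 520). The toe is about 4.6 mm to its left. A further 8° clockwise about the fixed leg should bring the toe over both.

carry_out --steps '[[[0,0,2],[-0.0,0.06,0],255],[[0,0,4],[0,0.12,0],255],[[0,0,6],[0.02,0.18,0],255],[[0,0,8],[0.03,0.24,0],255],[[0,0,8],[0.03,0.24,0],255],[[0,0,8],[0.03,0.24,0],255],[[0,0,8],[0.03,0.24,0],255],[[0,0,8],[0.03,0.24,0],255]]' --force 60

```text
clock: 9.45
tcp_pos: [0.4789, -0.0457, 0.0833]
orientation: [0.0, 0.755, 0.656, 0.0]
wrist_force: [2.6, 1.1, 0.6]
finger_gap: 0.007
grip_force: 59.9
```

```bash
python3 - <<'E'
from h import *
s=env.get_state(); print(s['tcp_pos'],s['wrist_force'],s['ft_torque'],s['finger_gap'],q(s['orientation']).as_matrix()[:,:2])
shot('wrist','w4')
a=cv2.imread('pics/w4.png')[190:380,200:450]
cv2.imwrite('pics/w4c.png',cv2.resize(cv2.convertScaleAbs(a,alpha=1.8),(750,570),interpolation=cv2.INTER_CUBIC))
E
```

```text
[ 0.47885372 -0.04573479  0.08332563] [2.6401349  1.10348334 0.59715209] [ 0.08690121 -0.37130932  0.07172569] 0.006951440435649459 [[ 1.39249131e-01  9.90257370e-01]
 [ 9.90257380e-01 -1.39249131e-01]
 [ 1.12797877e-05  1.42548358e-04]]
```

View pics/w4c.png

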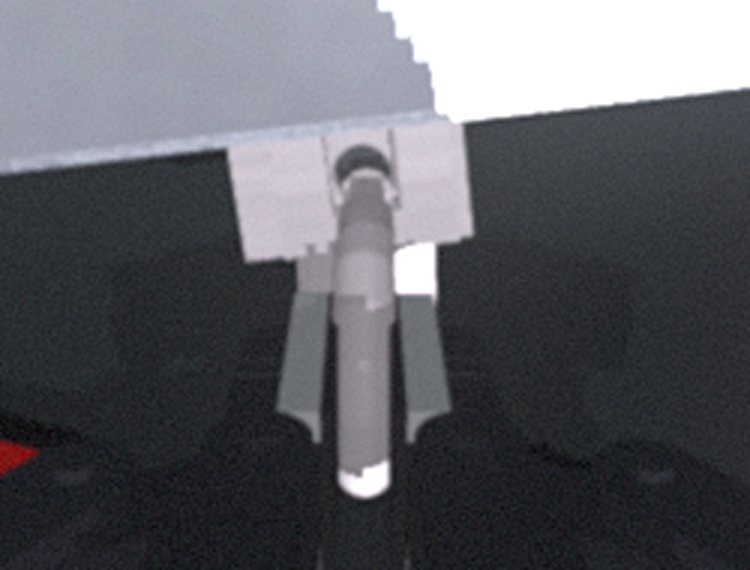

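Bow, body hole (362,165) and lid hole (edges 328 and 398) are all in line. That was my tenth picture, so from here I'll go by feel.

carry_out --steps '[[[0,0,0],[0,0,0.05],255],[[0,0,0],[0,0,0.1],255],[[0,0,0],[0,0,0.15],255],[[0,0,0],[0,0,0.2],255],[[0,0,0],[0,0,0.25],255],[[0,0,0],[0,0,0.3],255],[[0,0,0],[0,0,0.3],255],[[0,0,0],[0,0,0.3],255]]'

```text
clock: 10.5
tcp_pos: [0.4788, -0.0457, 0.0802]
orientation: [-0.0, 0.755, 0.656, 0.0]
wrist_force: [2.5, -0.5, 1.5]
finger_gap: 0.0074
grip_force: 59.9
```

carry_out --steps '[[[0,0,0],[0,0,0.1],255],[[0,0,0],[0,0,0.2],255],[[0,0,0],[0,0,0.3],255],[[0,0,0],[0,0,0.35],255],[[0,0,0],[0,0,0.4],255],[[0,0,0],[0,0,0.45],255],[[0,0,0],[0,0,0.5],255],[[0,0,0],[0,0,0.5],255]]'

```text
clock: 11.5
tcp_pos: [0.4789, -0.0457, 0.0753]
orientation: [0.0, 0.755, 0.656, 0.0]
wrist_force: [1.7, -0.0, 1.4]
finger_gap: 0.007
grip_force: 60.0
```

carry_out --steps '[[[0,0,0],[0,0,0.05],255],[[0,0,0],[0,0,0.1],255],[[0,0,0],[0,0,0.15],255],[[0,0,0],[0,0,0.2],255],[[0,0,0],[0,0,0.25],255],[[0,0,0],[0,0,0.3],255],[[0,0,0],[0,0,0.3],255],[[0,0,0],[0,0,0.3],255]]'

```text
clock: 12.5
tcp_pos: [0.4789, -0.0457, 0.0723]
orientation: [0.0, 0.755, 0.656, 0.0]
wrist_force: [2.9, -0.0, 3.3]
finger_gap: 0.007
grip_force: 60.1
```

carry_out --steps '[[[0,0,0],[0,0,0.05],255],[[0,0,0],[0,0,0.1],255],[[0,0,0],[0,0,0.15],255],[[0,0,0],[0,0,0.2],255],[[0,0,0],[0,0,0.25],255],[[0,0,0],[0,0,0.3],255],[[0,0,0],[0,0,0.3],255],[[0,0,0],[0,0,0.3],255]]'

```text
clock: 13.5
tcp_pos: [0.4788, -0.0457, 0.0692]
orientation: [-0.0, 0.755, 0.656, 0.0]
wrist_force: [2.0, 1.0, 3.0]
finger_gap: 0.0067
grip_force: 60.1
```

carry_out --steps '[[[0,0,0],[0,0,0.04],255],[[0,0,0],[0,0,0.08],255],[[0,0,0],[0,0,0.12],255],[[0,0,0],[0,0,0.16],255],[[0,0,0],[0,0,0.2],255],[[0,0,0],[0,0,0.2],255],[[0,0,0],[0,0,0.2],255],[[0,0,0],[0,0,0.2],255]]'

```text
clock: 14.5
tcp_pos: [0.4789, -0.0457, 0.0674]
orientation: [0.0, 0.755, 0.656, 0.0]
wrist_force: [1.8, 0.6, 4.1]
finger_gap: 0.0066
grip_force: 60.3
```

```bash
python3 - <<'E'
from h import *
for n in ['w4','w5']:
    if n=='w5': shot('wrist','w5')
    P,m=cloud(n); Q=P[m]
    s=(abs(Q[:,0]-.477)<.012)&(Q[:,1]>-.075)&(Q[:,1]<-.02)&(Q[:,2]>.054)&(Q[:,2]<.12); T=Q[s]
    for y in np.arange(-.074,-.02,.004):
        k=T[abs(T[:,1]-y)<.002]; k=k[abs(k[:,0]-.4763-(k[:,1]+.063)*.14)<.003] if len(k) else k
        print(n,round(y,3),len(k),k[:,2].max().round(4) if len(k) else '')
print(env.get_state()['wrist_force'],env.get_state()['tcp_pos'])
E
```

```text
w4 -0.074 0 
w4 -0.07 0 
w4 -0.066 0 
w4 -0.062 34 0.0993
w4 -0.058 73 0.1198
w4 -0.054 110 0.1194
w4 -0.05 123 0.1178
w4 -0.046 151 0.1172
w4 -0.042 154 0.1157
w4 -0.038 170 0.1151
w4 -0.034 177 0.1007
w4 -0.03 216 0.0986
w4 -0.026 345 0.0922
w4 -0.022 0 
w5 -0.074 0 
w5 -0.07 0 
w5 -0.066 0 
w5 -0.062 30 0.0831
w5 -0.058 70 0.1044
w5 -0.054 114 0.1041
w5 -0.05 104 0.1018
w5 -0.046 148 0.0888
w5 -0.042 145 0.0997
w5 -0.038 175 0.0877
w5 -0.034 173 0.0857
w5 -0.03 214 0.0828
w5 -0.026 247 0.0761
w5 -0.022 0 
[0.91948024 0.63160338 3.12950915] [ 0.47887422 -0.04568129  0.0673813 ]
```

carry_out --steps '[[[0,0,0],[0,0,0.03],255],[[0,0,0],[0,0,0.06],255],[[0,0,0],[0,0,0.09],255],[[0,0,0],[0,0,0.12],255],[[0,0,0],[0,0,0.15],255],[[0,0,0],[0,0,0.15],255],[[0,0,0],[0,0,0.15],255],[[0,0,0],[0,0,0.15],255]]'

```text
clock: 15.55
tcp_pos: [0.4792, -0.0457, 0.0661]
orientation: [0.0, 0.755, 0.656, 0.0]
wrist_force: [0.9, 0.4, 5.5]
finger_gap: 0.0071
grip_force: 60.5
```

carry_out --steps '[[[0,0,0],[0,0,0.02],255],[[0,0,0],[0,0,0.04],255],[[0,0,0],[0,0,0.06],255],[[0,0,0],[0,0,0.08],255],[[0,0,0],[0,0,0.1],255],[[0,0,0],[0,0,0.1],255],[[0,0,0],[0,0,0.1],255],[[0,0,0],[0,0,0.1],255]]'

```text
clock: 16.55
tcp_pos: [0.4799, -0.0457, 0.0659]
orientation: [0.001, 0.755, 0.656, 0.001]
wrist_force: [0.6, 1.3, 10.9]
finger_gap: 0.0073
grip_force: 61.1
```

carry_out --steps '[[[0,0,0],[0,0,0.02],255],[[0,0,0],[0,0,0.04],255],[[0,0,0],[0,0,0.06],255],[[0,0,0],[0,0,0.06],255],[[0,0,0],[0,0,0.06],255],[[0,0,0],[0,0,0.06],255],[[0,0,0],[0,0,0.06],255],[[0,0,0],[0,0,0.06],255]]'

```text
clock: 17.55
tcp_pos: [0.4802, -0.0457, 0.0658]
orientation: [0.001, 0.755, 0.656, 0.001]
wrist_force: [0.3, 3.1, 14.2]
finger_gap: 0.0069
grip_force: 61.5
```

This is a firm stop at a depth of about 17.4 mm, which fits the bottom after a click. I'll relax, then see whether it resists rising.

carry_out --steps '[[[0,0,0],[0,0,-0.05],255],[[0,0,0],[0,0,-0.1],255],[[0,0,0],[0,0,-0.15],255],[[0,0,0],[0,0,-0.2],255],[[0,0,0],[0,0,-0.25],255],[[0,0,0],[0,0,-0.3],255],[[0,0,0],[0,0,-0.3],255],[[0,0,0],[0,0,-0.3],255]]'

```text
clock: 18.55
tcp_pos: [0.4788, -0.0457, 0.0672]
orientation: [-0.0, 0.755, 0.656, 0.0]
wrist_force: [2.7, 0.7, 3.3]
finger_gap: 0.0068
grip_force: 60.2
```

The upward force is still only the spring, so it hasn't clicked and the stop was the pawl. I'll press again, a little harder and in small increments. The toe is well inside the body, so the ears aren't loaded.

carry_out --steps '[[[0,0,0],[0,0,0.1],255],[[0,0,0],[0,0,0.2],255],[[0,0,0],[0,0,0.27],255],[[0,0,0],[0,0,0.3],255],[[0,0,0],[0,0,0.32],255],[[0,0,0],[0,0,0.34],255],[[0,0,0],[0,0,0.34],255],[[0,0,0],[0,0,0.34],255]]' --force 80

```text
clock: 19.55
tcp_pos: [0.4802, -0.0457, 0.0657]
orientation: [0.001, 0.755, 0.656, 0.001]
wrist_force: [1.0, 2.2, 17.9]
finger_gap: 0.006
grip_force: 81.9
```

carry_out --steps '[[[0,0,0],[0,0,-0.1],255],[[0,0,0],[0,0,-0.2],255],[[0,0,0],[0,0,-0.3],255],[[0,0,0],[0,0,-0.4],255],[[0,0,0],[0,0,-0.45],255],[[0,0,0],[0,0,-0.5],255],[[0,0,0],[0,0,-0.5],255],[[0,0,0],[0,0,-0.5],255]]'

```text
clock: 20.55
tcp_pos: [0.4779, -0.0456, 0.0682]
orientation: [-0.001, 0.755, 0.656, -0.001]
wrist_force: [1.5, 0.2, -2.5]
finger_gap: 0.0065
grip_force: 79.4
```

The tool is now pulled down (-2.5 N), so the pawl has clicked. I'll ease down to neutral, release and rise.

carry_out --steps '[[[0,0,0],[0,0,0.1],255],[[0,0,0],[0,0,0.17],255],[[0,0,0],[0,0,0.17],255],[[0,0,0],[0,0,0.17],180],[[0,0,0],[0,0,0.17],120],[[0,0,0],[0,0,0.17],60],[[0,0,0],[0,0,0.17],0],[[0,0,0],[0,0,0.17],0]]' --force 40

```text
clock: 21.55
tcp_pos: [0.4788, -0.0457, 0.067]
orientation: [-0.0, 0.755, 0.656, 0.0]
wrist_force: [-0.4, 0.3, -0.1]
finger_gap: 0.0855
grip_force: 0.0
```

carry_out --steps '[[[0,0,0],[0,0,0],0],[[0,0,0],[0,0,-1],0],[[0,0,0],[0,0,-3],0],[[0,0,0],[0,0,-6],0],[[0,0,0],[0,0,-9],0],[[0,0,0],[0,0,-12],0],[[0,0,0],[0,0,-12],0],[[0,0,0],[0,0,-12],0]]'

```text
clock: 22.55
tcp_pos: [0.4786, -0.0456, 0.1869]
orientation: [-0.0, 0.755, 0.656, 0.0]
wrist_force: [-0.6, 0.4, 0.1]
finger_gap: 0.0855
grip_force: 0.0
```

```bash
python3 - <<'E'
from h import *
print(env.get_state()['wrist_force'],env.get_state()['finger_gap'])
for n in ['wrist','side','scene']:
    shot(n,n+'6'); P,m=cloud(n+'6'); Q=P[m]
    s=(abs(Q[:,0]-.478)<.02)&(Q[:,1]>-.08)&(Q[:,1]<-.018)&(Q[:,2]>.058)&(Q[:,2]<.12); T=Q[s]
    if len(T): c=T[:,:2].mean(0); v=np.linalg.svd(T[:,:2]-c)[2][0]; print(n,len(T),np.sort(T[:,2])[-5:].round(4),c,T[:,1].min(),T[:,1].max(),np.degrees(np.arctan2(v[1],v[0])))
    s=(Q[:,0]>.4)&(Q[:,0]<.56)&(Q[:,1]>0.01)&(Q[:,1]<.12)&(Q[:,2]<.12)&(Q[:,2]>.06); T=Q[s]; print('lid',np.polyfit(T[:,1],T[:,2],1))
    s=(abs(Q[:,0]-.478)<.03)&(Q[:,1]>-.09)&(Q[:,1]<-.044)&(abs(Q[:,2]-.045)<.005);T=Q[s]; print('body top',len(T),np.linalg.lstsq(np.c_[T[:,:2],np.ones(len(T))],T[:,2],rcond=None)[0][:2] if len(T)>5 else '', cv2.minAreaRect(T[:,:2].astype(np.float32)) if len(T)>5 else '')
E
```

```text
[-0.63782053  0.38108214  0.10470441] 0.08552563563353335
wrist 614 [0.0886 0.0886 0.0886 0.0886 0.0891] [ 0.47940458 -0.04234279] -0.0662175781589355 -0.02563826719018843 -97.22925811454735
lid [0.0012062  0.07959151]
body top 579 [-0.00124685 -0.00131075] ((0.47680777311325073, -0.059244655072689056), (0.03025585599243641, 0.02591944858431816), 84.70094299316406)
side 158 [0.0892 0.0895 0.0901 0.0904 0.0905] [ 0.47850921 -0.05069396] -0.06715807125886408 -0.025069161279526186 -96.59225582802388
lid [0.00237709 0.08065029]
body top 170 [0.03944655 0.04182318] ((0.4787076711654663, -0.0586622878909111), (0.028969725593924522, 0.027384081855416298), 82.139404296875)
scene 87 [0.0881 0.0887 0.0899 0.0905 0.091 ] [ 0.48313979 -0.04870846] -0.0675871587740785 -0.027812488538063562 -99.22674262214191
lid [0.00066571 0.07980123]
body top 97 [-0.04295533 -0.03728956] ((0.4802413582801819, -0.058744654059410095), (0.03242829814553261, 0.02927013672888279), 79.3521728515625)
```

The shackle stays down (bow top about 88 mm, so about 16 mm deep), in line at about 83° against about 84° for the body. The lid is level and the body upright, so I'm handing in.

```bash
python3 -c "
from workcell import env
print(env.hand_in())"
```

```text
the job is handed in; nothing more can be done
None
```

I handed the job in with the lid shut and the padlock clicked through both ears; after release the shackle stayed down at about 16 mm, in line, with the lock upright, though the hand-in gave no verdict.

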